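Guard the bleed sleeve and hold the purge dial

ROBOT

A 6-joint arm with a two-finger parallel gripper is mounted at the origin on the work surface. World frame = base frame: x ahead of the robot, y to its left, z up, the work surface at z = 0. Lengths are in m, angles in rad, forces in N, time in s.
With the tool pointing down it reaches from about 0.25 to 0.725 m from the base axis. Payload 4 kg.
Tool frame: the origin (TCP) lies midway between the tips of the shut fingers; the grasp point (between the pads) lies 19 mm behind it (r.pinch_z is the distance from the TCP to the grasp point, in m); y points along the fingers, z is the direction in which the jaws open and shut, and the axes are right-handed (so a half turn about y gives the same grasp; the last joint's range is limited). The gripper opens to 85 mm and grips with 20 to 120 N. Pads are 22 mm wide; open, the fingers measure 114 mm over their backs; the gripper's body (76 mm by 85 mm) begins 54 mm behind the grasp point. The pads swing forward as they close: fully open they stand 13 mm farther back than shut.
Start: joints at [-1.157, 0.241, 0.005, 1.335, 0, 1.571], TCP at [0.201, -0.458, 0.231] pointing down, gripper open.
Joint ranges: [-2.72, 2.72], [-1.05, 1.87], [-1.09, 1.28], [-1.99, 2.15], [-1.42, 1.44], [-3.14, 3.14]. Speed limits (rad/s): [2.79, 2.79, 3.14, 3.14, 3.14, 3.14].

INTERFACE

Orientations are given as a unit quaternion [x, y, z, w].
In Python, from cell import status, eyes, r gives the robot as it stands.
- The arm moves only by the tool play_rows, never from a script. Its argument "moves" is one flat list of numbers, 4 for each row, row after row: the shift along the tool's x, y, z in mm, then the turn about the tool's y in degrees. A call has exactly 5 rows; each row shifts and turns the commanded pose from where the row before left it, along the tool's axes as they then stand; what a row does not reach is not made up. A row lasts 1/10 s, in which the tool goes at most 50 mm and 8.59 degrees, less where a joint would pass 70% of its speed; a pose out of reach is approached as far as the arm can. A call is refused whole if a number of a shift passes 50 or a number of a turn 8.59, either way. A call with a gripper value outside its range is refused whole. "claw" is the opening, from -1 (shut) to 1 (fully open), set as the call begins (left out, the last holds). The fingers move at their own pace and stop on an object; the grip force is fixed at half the most. Time passes only in rows, so rows that do not move let the fingers close, or fill a call up. It gives the time, the measured TCP pose, the force and the opening at its end, in the units of the state.
- status.get_obs(): the state, without advancing time (a new reading comes with each control period).
- eyes.snapshot(name): name is "scene" or "top"; returns a dict with "frame" (480x640x3 uint8, blue, green, red), "z_map" (480x640 float32, m along the optical axis (not along the pixel's ray), 0 where there is no reading), "camera_matrix" (3x3 intrinsics, pixels), "rvec" (rotation vector, rad) and "tvec" (3), from world to camera coordinates, as OpenCV has them. Camera axes: x right, y down, z forward; pixel columns grow to the right and rows downward; lengths in m; the calibration is good to about 2 mm. A picture is of the moment at which its call begins.
- r.finish_job(): hands the job in, once; it reports no verdict.
The state is a dict: "time": time; "joint_positions": joint angles; "qd": joint speeds; "joint_efforts": joint torques, N m; "eef_pos": TCP position; "orientation": TCP orientation; "contact_force": force on the tool from outside, world axes, zero at the start; "wrist_torque": the same for the moment, N m; "grip_width": opening from 0.0 (shut) to 1.0 (fully open).
Only numpy, scipy, OpenCV 4.12 (cv2) and the standard library are available. Lean on these libraries where they do the work, as an engineer would, in place of code of your own. Each camera call takes 0.05 s, during which the arm holds its last target. There are 200 camera calls.

TASK

Flush the water filter: first drape the white plastic splash guard over the horizontal waste pipe so that it hangs straddling the pipe and covers the whole slotted grey sleeve, and let go of it. Then turn the spring-return dial on top of the filter clockwise, past its first two clicks to the third, and finish while still holding it there with the fingers, because it springs back if let go. Leave the things on the shelf alone.

Things in the scene. Friction and masses are not known exactly. Their poses are not given: they have to be found in the camera images.
- guard: Loose white splash guard, a stiff folded plastic saddle (upside-down U), about 70 g: 100 mm long along y, 46 mm wide over its flaps along x, 60 mm tall, walls 4 mm, inner gap 38 mm, open at both ends, which are alike. Starts standing on its flaps on the liner; origin at the centre of its underside (level of the flaps' edges), z up; roof's inner face 56 mm above it. Can be gripped across its width.
- drain: Fixed white waste-pipe loop: two uprights, 105 mm either side of its origin along its y, rise from the liner to a horizontal pipe (20 mm diameter) along its y, axis 120 mm above the liner. Origin on the liner below the pipe's middle. It may stand on the left or right.
- sleeve (a point): Middle of the slotted grey bleed sleeve, on the axis of the horizontal pipe, 120 mm above the liner; axes as the drain's (y along the pipe). The sleeve is 26 mm in diameter and 60 mm long. A guard hanging on it has its origin 43 mm below this point.
- filter: Fixed water filter, on the other side from the drain: round bowl under a grey head (100 mm diameter, flat top 150 mm above the liner); brass pipes leave the head along plus and minus y and go down 80 mm from the axis. Dial on top. Origin at the centre of its underside; its x axis lies along the dial's grip bar at rest; the bar's white pointer and the head's widest mark then point to minus x.
- dial_grip (a point): Middle of the dial's black grip bar, on the upright axis of the dial, 181 mm above the liner. The bar is 64 mm long, 14 mm thick, 30 mm tall (166 to 196 mm above the liner), on a 68 mm disc whose top is 166 mm above the liner. The point turns with the dial: x along the bar, y across it.
- dial (a joint): Angle of the dial in rad, 0 at rest, growing clockwise seen from above. Clicks at 0.4, 0.8 and 1.2 (69 degrees from rest), shown by three narrow white marks on the head; end stop at 1.26. A spring turns it back to 0 from anywhere: turning takes up to about 0.22 N m just past each click, less just before the next; 0.16 N m holds it at the third click, 0.22 N m at the stop.
- brush: Pipe brush with round green bristle head, about 245 mm long, lying on the folded-down grey shelf (top 60 mm above the liner) at the far side. Leave alone. Origin under the middle of its length.
- spanner: Steel spanner, 200 mm long, lying on the far shelf. Leave alone. Origin under its middle.
- tin: White round washer tin with clamp lid, 76 mm diameter, 50 mm tall, on the far shelf. Leave alone. Origin at the centre of its underside.
- plunger: Grey pressure plunger, 280 mm long, 60 mm thick, with a T handle, lying on the far shelf. Leave alone. Origin under its middle.
Things that resemble listed ones, but are neither listed nor needed, are in the scene too. Leave any orange look-alike of the guard alone. Of the things that look like the filter, the smaller one is meant.

How it is judged:
By the outcome, as a careful person would: the job done as asked, in the order asked, and still so for the second after the job is handed in, while the arm keeps its last pose, push and grip.
It also fails if it takes over 54 s, if anything falls off the work surface, if the arm or the gripper's body presses on something with over 40 N, if the wrist force passes 120 N, or if a joint passes its speed limit or range.

## Working session

There is one attempt and no reset: what is moved stays moved. The work goes in short steps, Python scripts to look and compute and a tool call to move; the robot and the scene stay as the last step left them, time stands still between calls to the robot, and variables do not carry over. Pictures are saved under pics/ and viewed, about 8 in all and at most 12, crops included, and the job is handed in when it is done.

Besides the shell and the picture viewer there is one more tool, called after "Emit:" by a JSON object that holds its "api" and its "payload". play_rows: Moves the arm, as the interface text tells. Its arguments: {"type":"object","properties":{"moves":{"type":"array"},"claw":{"type":"number"}},"required":["moves"]}

```bash
ls; mkdir -p pics; cat > h.py <<'E'
import numpy as np,cv2
from cell import status,eyes,r
from scipy.spatial.transform import Rotation as R
def snap(n,f=None):
    s=eyes.snapshot(n)
    if f: cv2.imwrite('pics/'+f,s['frame'])
    K=np.array(s['camera_matrix']);M=cv2.Rodrigues(np.array(s['rvec'],float))[0];t=np.array(s['tvec'],float).ravel()
    z=s['z_map'];v,u=np.mgrid[:480,:640]
    c=np.stack([(u-K[0,2])/K[0,0]*z,(v-K[1,2])/K[1,1]*z,z],-1)
    P=(c-t)@M; P[z==0]=np.nan
    return s['frame'],P,(K,M,t)
def st():
    o=status.get_obs();m=R.from_quat(o['orientation']).as_matrix()
    return o,m
E
python3 - <<'E'
from h import *
for n in('scene','top'):
    f,P,c=snap(n,n+'1.png');np.save(n+'1.npy',P);K,M,t=c;print(n,-M.T@t,M[2])
o,m=st();print(o,m,r.pinch_z)
E
```

```text
pics
scene [1.06671595 0.55319922 1.20091187] [-0.42461804 -0.32068818 -0.84667503]
top [0.45984775 0.16057122 1.18678905] [ 0.09528161  0.01371474 -0.99535588]
{'time': 0.1, 'joint_positions': array([-1.15702449e+00,  2.41350373e-01,  3.86271060e-03,  1.33520543e+00,
       -2.06832845e-05,  1.57082574e+00]), 'qd': array([ 0.00072811, -0.00222689,  0.00295096,  0.00132389,  0.00037041,
        0.0014266 ]), 'joint_efforts': array([-3.59461819e-04, -3.73137224e+01,  2.53010792e+01,  1.08569718e-02,
       -1.31687175e-04, -1.28289076e-05]), 'eef_pos': array([ 0.20079945, -0.45728948,  0.23049706]), 'orientation': array([-0.14538377,  0.69268459, -0.69137498,  0.14509393]), 'contact_force': array([-0.07567812, -0.68700223, -0.45171079]), 'wrist_torque': array([ 0.01755984, -0.04528637,  0.01314507]), 'grip_width': 0.9976904248329488} [[-9.15622620e-01 -7.81561343e-04  4.02038066e-01]
 [-4.02038825e-01  1.72838097e-03 -9.15620989e-01]
 [ 2.07390278e-05 -9.99998201e-01 -1.89676272e-03]] 0.0187
```

View pics/top1.png

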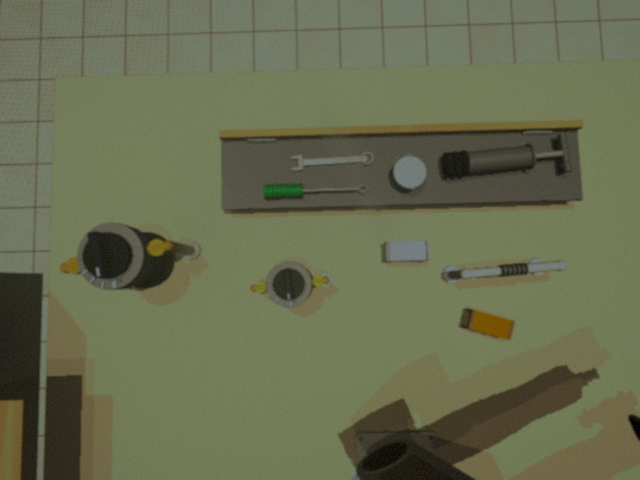

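View pics/scene1.png

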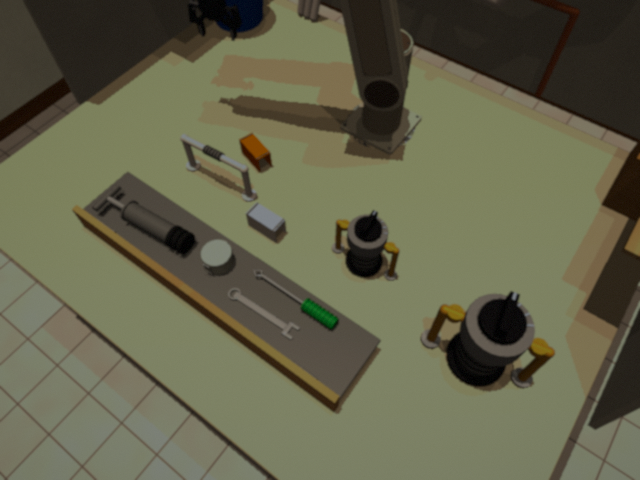

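The top view shows the guard at (406,251), the pipe from (450,273) to (562,266) with the sleeve near (513,269), the small filter at (290,284) and the orange decoy at (488,324). In the scene view they are at (266,220), (215,155), (367,235) and (255,150). Next I measure.

```bash
python3 - <<'E'
from h import *
P=np.load('top1.npy');f=cv2.imread('pics/top1.png')
def reg(n,u0,u1,v0,v1,zlo,zhi,extra=None):
    Q=P[v0:v1,u0:u1];I=f[v0:v1,u0:u1].reshape(-1,3).astype(int);Q=Q.reshape(-1,3)
    k=(Q[:,2]>zlo)&(Q[:,2]<zhi)
    if extra is not None:k&=extra(I)
    q=Q[k]; 
    (c,s,a)=cv2.minAreaRect((q[:,:2]*1000).astype(np.float32))
    print(n,len(q),'mean',q.mean(0).round(4),'rect',np.round(c,1),np.round(s,1),round(a,2),'z',np.percentile(q[:,2],[5,50,95]).round(4))
    return q,I[k]
print('liner',np.nanmedian(P[330:360,200:260,2]),np.nanmedian(P[290:300,380:440,2]),np.nanmedian(P[285:300,530:560,2]))
reg('guard',375,440,232,272,.045,.08)
reg('pipe',435,575,250,290,.10,.15)
reg('sleeve',485,545,255,283,.10,.15,lambda I:I.max(1)<100)
reg('pipewhite',435,575,250,290,.10,.15,lambda I:I.max(1)>120)
reg('head',255,330,255,315,.14,.16)
reg('bar',255,330,255,315,.183,.21)
reg('disc',255,330,255,315,.162,.172)
reg('orange',455,520,300,345,.03,.1)
P=np.load('scene1.npy');f=cv2.imread('pics/scene1.png')
print('scene')
reg('guard',240,295,195,245,.05,.08)
reg('sleeve',190,240,135,175,.10,.15,lambda I:I.max(1)<90)
reg('pipe',170,260,125,195,.12,.15)
reg('head',340,395,210,260,.14,.157)
reg('bar',340,395,200,260,.185,.21)
f=cv2.imread('pics/top1.png');g=f[250:320,250:330];h=cv2.imread('pics/scene1.png')[200:260,330:400]
cv2.imwrite('pics/c1.png',np.hstack([cv2.resize(cv2.convertScaleAbs(g,alpha=1.8),(400,350),interpolation=2),cv2.resize(cv2.convertScaleAbs(h,alpha=1.8),(400,350),interpolation=2)]))
E
```

```text
liner -8.340726438678709e-05 -0.00030698669604765536 -0.0001366766821470031
guard 846 mean [ 0.5239 -0.0386  0.0596] rect [524.1 -38.5] [100.4  45.5] 88.95 z [0.056  0.0596 0.0632]
pipe 1060 mean [ 0.4727 -0.2553  0.1281] rect [ 472.7 -256.8] [ 26.1 231.3] 3.33 z [0.1219 0.1286 0.1333]
sleeve 354 mean [ 0.4726 -0.2569  0.129 ] rect [ 472.3 -250.1] [ 26.1 109.9] 3.33 z [0.1214 0.1299 0.134 ]
pipewhite 367 mean [ 0.4731 -0.2586  0.1295] rect [ 473.4 -259.1] [ 13.6 226.6] 3.37 z [0.1261 0.1297 0.133 ]
head 871 mean [0.4535 0.2354 0.1499] rect [454.2 236.6] [98.2 97.1] 89.11 z [0.1468 0.1499 0.153 ]
bar 217 mean [0.4534 0.2361 0.1953] rect [453.3 236.4] [63.4 14.1] 5.08 z [0.1918 0.1954 0.1988]
disc 546 mean [0.4531 0.2357 0.1659] rect [453.  236.3] [64.5 63.7] 89.58 z [0.163  0.1659 0.1688]
orange 891 mean [ 0.3474 -0.2245  0.0595] rect [ 347.3 -225.6] [102.7  46.1] 73.16 z [0.0558 0.0597 0.0632]
scene
guard 594 mean [ 0.5261 -0.0367  0.0601] rect [524.7 -37.6] [101.9  49.8] 89.54 z [0.0548 0.0604 0.0643]
sleeve 188 mean [ 0.478  -0.2556  0.129 ] rect [ 475.9 -276.1] [ 24.7 111. ] 1.22 z [0.1193 0.1301 0.1359]
pipe 556 mean [ 0.4763 -0.2505  0.1287] rect [ 474.5 -254.3] [ 27.4 232. ] 4.17 z [0.1215 0.129  0.1344]
head 607 mean [0.4671 0.245  0.1501] rect [454.4 237.8] [99.9 97.4] 32.3 z [0.1425 0.1504 0.1548]
bar 168 mean [0.4561 0.239  0.1953] rect [453.8 237.5] [65.9 15.1] 5.85 z [0.1882 0.196  0.1998]
```

View pics/c1.png

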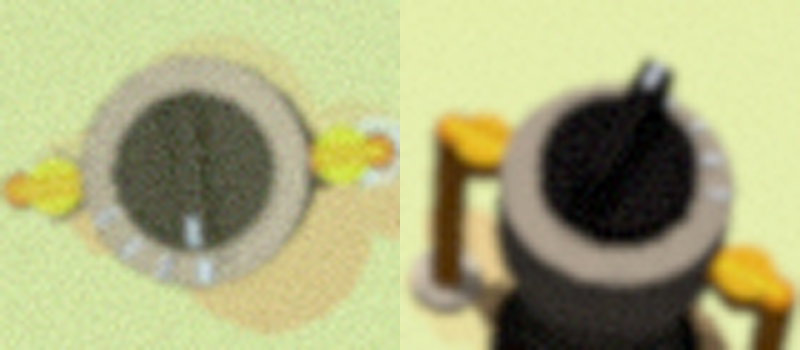

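The crop shows the white pointer on the robot side (-x), with the narrow marks following clockwise. Next: the sleeve's position along the pipe and a row planner.

```bash
cat >> h.py <<'E'
def plan(target,yaw=None,n=5):
    "rows to bring TCP to target (m) and tool-z yaw (deg), straight line"
    o,m=st();p=np.array(o['eef_pos']);y0=np.degrees(np.arctan2(m[1,2],m[0,2]))
    d=0 if yaw is None else -((yaw-y0+180)%360-180)   # + = clockwise about tool y
    print('from',p.round(4),'yaw',y0.round(2),'t',o['time'],'F',np.round(o['contact_force'],1),'w',round(o['grip_width'],3))
    dp=(np.array(target)-p)*1000/n
    for i in range(n):
        A=m@R.from_rotvec([0,np.radians(d*i/n),0]).as_matrix()
        print(*(A.T@dp).round(1),round(d/n,2),sep=', ')
E
python3 - <<'E'
from h import *
for n,(u0,u1,v0,v1) in dict(top=(435,575,250,290),scene=(170,260,125,195)).items():
    P=np.load(n+'1.npy')[v0:v1,u0:u1].reshape(-1,3);I=cv2.imread(f'pics/{n}1.png')[v0:v1,u0:u1].reshape(-1,3).max(1)
    k=(P[:,2]>.12)&(P[:,2]<.15);P=P[k];I=I[k];a=np.radians(93.33);d=np.array([np.cos(a),np.sin(a)])
    s=(P[:,:2]-[.4727,-.2568])@d;w=(P[:,:2]-[.4727,-.2568])@[d[1],-d[0]]
    print(n,[(b,int(np.median(I[j])),round(np.ptp(w[j])*1e3)) for b in range(-120,120,6) for j in [(s*1e3>=b)&(s*1e3<b+6)] if j.sum()>3])
plan([.524,-.0386,.2],-1,15)
E
```

```text
top [(-120, 121, 15), (-114, 122, 20), (-108, 118, 22), (-102, 121, 20), (-96, 119, 18), (-90, 122, 18), (-84, 120, 18), (-78, 123, 18), (-72, 122, 18), (-66, 119, 18), (-60, 124, 18), (-54, 122, 18), (-48, 122, 18), (-42, 122, 18), (-36, 100, 22), (-30, 55, 25), (-24, 56, 24), (-18, 53, 25), (-12, 52, 24), (-6, 58, 25), (0, 50, 25), (6, 62, 25), (12, 53, 22), (18, 55, 24), (24, 69, 24), (30, 123, 18), (36, 120, 18), (42, 122, 18), (48, 123, 20), (54, 122, 18), (60, 121, 18), (66, 123, 18), (72, 122, 18), (78, 124, 18), (84, 122, 18), (90, 123, 18), (96, 122, 20), (102, 122, 22), (108, 105, 20), (114, 74, 11)]
scene [(-114, 129, 16), (-108, 123, 25), (-102, 125, 19), (-96, 127, 16), (-90, 125, 15), (-84, 126, 15), (-78, 129, 16), (-72, 128, 15), (-66, 129, 13), (-60, 129, 21), (-54, 119, 18), (-48, 126, 17), (-42, 125, 16), (-36, 100, 15), (-30, 73, 23), (-24, 53, 18), (-18, 51, 22), (-12, 49, 18), (-6, 59, 24), (0, 52, 20), (6, 56, 20), (12, 55, 23), (18, 52, 21), (24, 63, 26), (30, 109, 18), (36, 123, 15), (42, 130, 19), (48, 127, 18), (54, 129, 17), (60, 125, 17), (66, 128, 17), (72, 129, 17), (78, 128, 16), (84, 128, 22), (90, 128, 18), (96, 128, 14), (102, 126, 24), (108, 119, 20), (114, 94, 10)]
from [ 0.2008 -0.4573  0.2305] yaw -66.29 t 0.1 F [-0.1 -0.7 -0.5] w 0.998
-31.0, 2.1, -16.9, -4.35
-32.1, 2.1, -14.5, -4.35
-33.2, 2.1, -12.0, -4.35
-34.0, 2.1, -9.5, -4.35
-34.6, 2.1, -6.9, -4.35
-35.0, 2.1, -4.2, -4.35
-35.2, 2.1, -1.5, -4.35
-35.2, 2.1, 1.1, -4.35
-35.1, 2.1, 3.8, -4.35
-34.7, 2.1, 6.5, -4.35
-34.1, 2.1, 9.1, -4.35
-33.3, 2.1, 11.6, -4.35
-32.3, 2.1, 14.1, -4.35
-31.1, 2.1, 16.5, -4.35
-29.8, 2.1, 18.9, -4.35
```

Emit:
{"api": "play_rows", "payload": {"moves": [-31, 2, -17, -4.35, -32, 2, -14.5, -4.35, -33, 2, -12, -4.35, -34, 2, -9.5, -4.35, -34.6, 2, -7, -4.35], "claw": 1}}

```text
time: 0.6
eef_pos: [0.3089, -0.3168, 0.2208]
orientation: [-0.274, 0.652, -0.652, 0.274]
contact_force: [-0.2, 0.4, 0.1]
grip_width: 0.999
```

Emit:
{"api": "play_rows", "payload": {"moves": [-35, 2, -4, -4.35, -35, 2, -1.5, -4.35, -35, 2, 1, -4.35, -35, 2, 4, -4.35, -35, 2, 6.5, -4.35]}}

```text
time: 1.1
eef_pos: [0.4168, -0.1776, 0.2109]
orientation: [-0.392, 0.588, -0.588, 0.392]
contact_force: [0.3, 0.2, -0.7]
grip_width: 1.001
```

Emit:
{"api": "play_rows", "payload": {"moves": [-34, 2, 9, -4.35, -33, 2, 11.5, -4.35, -32, 2, 14, -4.35, -31, 2, 16.5, -4.35, -29, 2, 19, -4.35]}}

```text
time: 1.6
eef_pos: [0.524, -0.0396, 0.2007]
orientation: [-0.497, 0.504, -0.503, 0.496]
contact_force: [0.5, -0.6, 0.0]
grip_width: 0.998
```

```bash
python3 - <<'E'
from h import *
plan([.524,-.0386,.12],-1,5)
print(st()[0]['joint_positions'].round(2))
E
```

```text
from [ 0.524  -0.0396  0.2007] yaw -0.85 t 1.6 F [ 0.5 -0.6  0. ] w 0.998
-0.2, 16.1, 0.0, 0.03
-0.2, 16.1, 0.0, 0.03
-0.2, 16.1, 0.0, 0.03
-0.2, 16.1, 0.0, 0.03
-0.2, 16.1, 0.0, 0.03
[-0.08  0.31  0.01  1.28 -0.    1.51]
```

Emit:
{"api": "play_rows", "payload": {"moves": [-1, 40, 0, 0, 0, 40, 0, 0, 0, 40, 0, 0, 0, 33, 0, 0, 0, 20, 0, 0]}}

```text
time: 2.1
eef_pos: [0.5211, -0.0396, 0.0249]
orientation: [-0.497, 0.506, -0.503, 0.494]
contact_force: [-0.1, -0.5, -0.2]
grip_width: 0.998
```

Emit:
{"api": "play_rows", "payload": {"moves": [0, 0, 0, 0, 0, 0, 0, 0, 0, 0, 0, 0, 0, 0, 0, 0, 0, 0, 0, 0], "claw": -1}}

```text
time: 2.6
eef_pos: [0.5251, -0.0401, 0.0299]
orientation: [0.495, -0.504, 0.505, -0.496]
contact_force: [0.5, -0.6, 3.4]
grip_width: 0.528
```

Emit:
{"api": "play_rows", "payload": {"moves": [0, 0, 0, 0, 0, 0, 0, 0, 0, 0, 0, 0, 0, 0, 0, 0, 0, 0, 0, 0]}}

```text
time: 3.1
eef_pos: [0.5251, -0.0401, 0.0299]
orientation: [0.495, -0.504, 0.505, -0.496]
contact_force: [-0.5, 0.5, 6.8]
grip_width: 0.53
```

```bash
python3 - <<'E'
from h import *
f,P,c=snap('scene','g1.png');cv2.imwrite('pics/g1.png',cv2.resize(cv2.convertScaleAbs(f[130:310,170:410],alpha=1.6),(800,600)))
plan([.524,-.0386,.2],-1,5)
E
```

```text
from [ 0.5251 -0.0401  0.0299] yaw -1.04 t 3.15 F [-0.3 -0.7  6.8] w 0.527
-0.3, -34.0, -0.1, -0.01
-0.3, -34.0, -0.1, -0.01
-0.3, -34.0, -0.1, -0.01
-0.3, -34.0, -0.1, -0.01
-0.3, -34.0, -0.1, -0.01
```

View pics/g1.png

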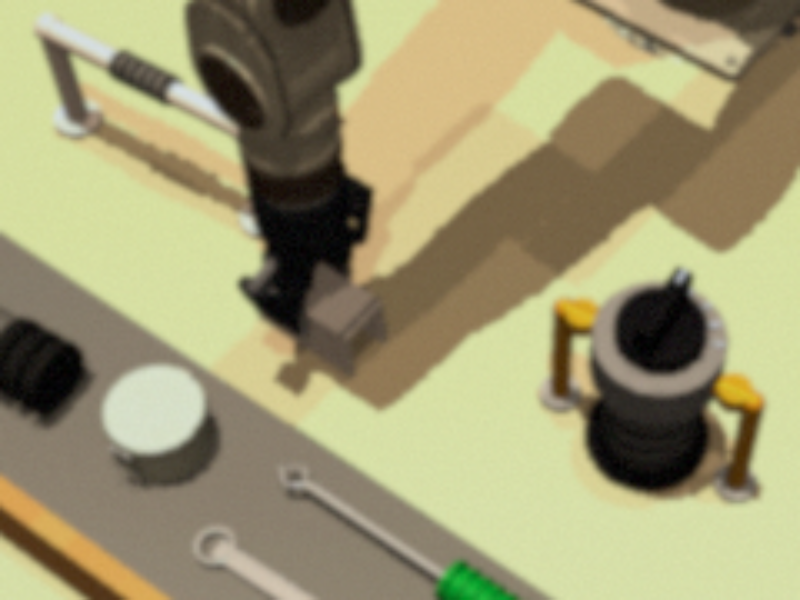

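The image shows the guard between the fingers (crop 340,315), with an opening of 45 mm, as it should be. Lifting.

Emit:
{"api": "play_rows", "payload": {"moves": [0, -10, 0, 0, 0, -30, 0, 0, 0, -45, 0, 0, 0, -50, 0, 0, 0, -45, 0, 0]}}

```text
time: 3.65
eef_pos: [0.5232, -0.0399, 0.2109]
orientation: [0.495, -0.504, 0.505, -0.496]
contact_force: [1.7, 0.2, -1.1]
grip_width: 0.526
```

```bash
python3 - <<'E'
from h import *
f,P,c=snap('scene')
o,m=st();p=np.array(o['eef_pos'])
# white guard points below the fingers
q=P.reshape(-1,3);k=(np.abs(q[:,0]-p[0])<.035)&(np.abs(q[:,1]-p[1])<.065)&(q[:,2]>.1)&(q[:,2]<p[2]+.032);q=q[k]
print(len(q),'guard y',np.percentile(q[:,1],[2,98]).round(4),'z',np.percentile(q[:,2],[1,5,95]).round(4))
plan([.473,-.262,p[2]],3.33,10)
E
```

```text
822 guard y [-0.0761  0.0124] z [0.1823 0.1858 0.245 ]
from [ 0.5273 -0.0402  0.2193] yaw -1.04 t 3.7 F [ 2.4 -1.2  5.2] w 0.532
22.3, -0.1, -5.0, -0.44
22.2, -0.1, -5.2, -0.44
22.2, -0.1, -5.4, -0.44
22.2, -0.1, -5.5, -0.44
22.1, -0.1, -5.7, -0.44
22.1, -0.1, -5.9, -0.44
22.0, -0.1, -6.0, -0.44
22.0, -0.1, -6.2, -0.44
21.9, -0.1, -6.4, -0.44
21.9, -0.1, -6.5, -0.44
```

Emit:
{"api": "play_rows", "payload": {"moves": [10, 0, -2.5, -0.44, 22, 0, -5, -0.44, 22, 0, -5, -0.44, 22, 0, -5.5, -0.44, 22, 0, -5.5, -0.44]}}

```text
time: 4.2
eef_pos: [0.4982, -0.1388, 0.2066]
orientation: [0.506, -0.496, 0.494, -0.504]
contact_force: [0.3, -0.3, 0.0]
grip_width: 0.534
```

Emit:
{"api": "play_rows", "payload": {"moves": [22, 0, -6, -0.44, 22, 0, -6, -0.44, 22, 0, -6, -0.44, 22, 0, -6.5, -0.44, 22, 0, -6.5, -0.44]}}

```text
time: 4.7
eef_pos: [0.4712, -0.2496, 0.2065]
orientation: [0.515, -0.486, 0.484, -0.514]
contact_force: [0.1, -0.1, -1.2]
grip_width: 0.528
```

Emit:
{"api": "play_rows", "payload": {"moves": [10, 0, -2, 0, 2, 0, 0, 0, 0, 0, 0, 0, 0, 0, 0, 0, 0, 0, 0, 0]}}

```text
time: 5.2
eef_pos: [0.472, -0.2601, 0.2083]
orientation: [-0.515, 0.485, -0.485, 0.515]
contact_force: [0.1, -0.2, -0.6]
grip_width: 0.529
```

```bash
python3 - <<'E'
from h import *
f,P,c=snap('scene');x=f.copy()
o,m=st();p=np.array(o['eef_pos'])
q=P.reshape(-1,3);k=(np.abs(q[:,0]-p[0])<.04)&(np.abs(q[:,1]-p[1])<.065)&(q[:,2]>.14)&(q[:,2]<p[2]+.034);q=q[k]
print(len(q),'y',np.percentile(q[:,1],[2,98]).round(4),'z',np.percentile(q[:,2],[1,5,95]).round(4),'x',np.percentile(q[:,0],[2,98]).round(4))
cv2.imwrite('pics/g2.png',cv2.resize(cv2.convertScaleAbs(x[60:210,130:330],alpha=1.7),(800,600)))
plan([.473,-.262,.12],3.33,5)
E
```

```text
782 y [-0.2987 -0.2071] z [0.1786 0.1831 0.2411] x [0.4461 0.5074]
from [ 0.472  -0.2602  0.2083] yaw 3.44 t 5.25 F [-0.5  0.4 -0.8] w 0.523
0.4, 17.7, 0.2, 0.02
0.4, 17.7, 0.2, 0.02
0.4, 17.7, 0.2, 0.02
0.4, 17.7, 0.2, 0.02
0.4, 17.7, 0.2, 0.02
```

View pics/g2.png

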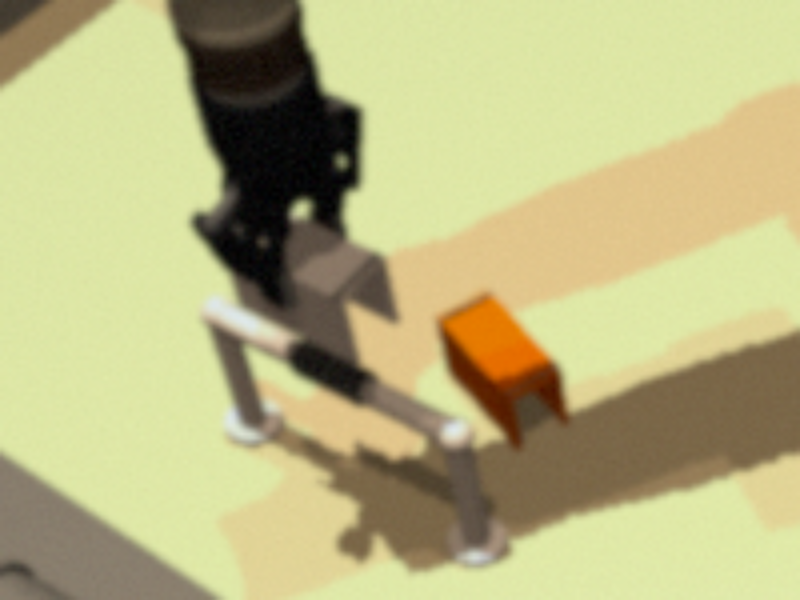

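The guard hangs level in the grip above the pipe, its near end at y -0.207, so it is centred at about -0.258 against -0.260 for the sleeve. Its bottom is 30 mm below the TCP. Lowering to TCP z of about 0.109.

Emit:
{"api": "play_rows", "payload": {"moves": [1, 15, 1, 0, 0, 20, 0, 0, 0, 20, 0, 0, 0, 15, 0, 0, 0, 10, 0, 0]}}

```text
time: 5.75
eef_pos: [0.4725, -0.2611, 0.1271]
orientation: [0.515, -0.485, 0.484, -0.515]
contact_force: [-0.0, -1.1, -1.2]
grip_width: 0.529
```

Emit:
{"api": "play_rows", "payload": {"moves": [0, 8, 0, 0, 0, 7, 0, 0, 0, 3, 0, 0, 0, 0, 0, 0, 0, 0, 0, 0]}}

```text
time: 6.25
eef_pos: [0.4732, -0.2622, 0.1108]
orientation: [-0.514, 0.485, -0.485, 0.515]
contact_force: [0.3, 0.1, -0.7]
grip_width: 0.531
```

Emit:
{"api": "play_rows", "payload": {"moves": [0, 1.5, 0, 0, 0, 1.5, 0, 0, 0, 0, 0, 0, 0, 0, 0, 0, 0, 0, 0, 0]}}

```text
time: 6.75
eef_pos: [0.4728, -0.262, 0.1074]
orientation: [-0.514, 0.485, -0.485, 0.514]
contact_force: [0.4, -0.4, 0.1]
grip_width: 0.532
```

Emit:
{"api": "play_rows", "payload": {"moves": [0, 0.5, 0, 0, 0, 0.5, 0, 0, 0, 0, 0, 0, 0, 0, 0, 0, 0, 0, 0, 0]}}

```text
time: 7.25
eef_pos: [0.4729, -0.262, 0.1069]
orientation: [-0.514, 0.485, -0.485, 0.515]
contact_force: [-2.4, 1.6, 4.6]
grip_width: 0.528
```

Emit:
{"api": "play_rows", "payload": {"moves": [0, 0, 0, 0, 0, 0, 0, 0, 0, 0, 0, 0, 0, 0, 0, 0, 0, 0, 0, 0], "claw": 1}}

```text
time: 7.75
eef_pos: [0.4728, -0.262, 0.1061]
orientation: [0.514, -0.485, 0.485, -0.514]
contact_force: [-0.1, 0.2, -0.5]
grip_width: 1.0
```

Emit:
{"api": "play_rows", "payload": {"moves": [0, 0, 0, 0, 0, 0, 0, 0, 0, -10, 0, 0, 0, -20, 0, 0, 0, -30, 0, 0]}}

```text
time: 8.25
eef_pos: [0.4717, -0.2614, 0.166]
orientation: [0.515, -0.486, 0.484, -0.514]
contact_force: [0.1, -0.8, -0.2]
grip_width: 1.002
```

Emit:
{"api": "play_rows", "payload": {"moves": [0, -40, 0, 0, 0, -40, 0, 0, 0, 0, 0, 0, 0, 0, 0, 0, 0, 0, 0, 0]}}

```text
time: 8.75
eef_pos: [0.4722, -0.2617, 0.2456]
orientation: [0.515, -0.486, 0.485, -0.514]
contact_force: [-0.1, 0.3, -0.6]
grip_width: 0.997
```

```bash
python3 - <<'E'
from h import *
f,P,c=snap('scene')
q=P.reshape(-1,3);k=(np.abs(q[:,0]-.473)<.05)&(np.abs(q[:,1]+.26)<.07)&(q[:,2]>.136)&(q[:,2]<.15);q=q[k]
print('roof',len(q),q.mean(0).round(4),cv2.minAreaRect((q[:,:2]*1e3).astype(np.float32)),np.linalg.lstsq(np.c_[q[:,:2]-q[:,:2].mean(0),np.ones(len(q))],q[:,2],rcond=None)[0].round(3))
cv2.imwrite('pics/g3.png',cv2.resize(cv2.convertScaleAbs(f[60:210,130:330],alpha=1.7),(800,600)))
plan([.453,.2363,.28],95.3,15)
E
```

```text
roof 368 [ 0.4741 -0.2583  0.1383] ((474.54638671875, -259.4032287597656), (49.8400993347168, 99.96593475341797), 4.098474979400635) [0.007 0.004 0.138]
from [ 0.472  -0.2616  0.2451] yaw 3.36 t 8.8 F [ 0.  -0.7  0.3] w 1.002
-33.2, -2.3, 0.7, -6.13
-32.9, -2.3, 4.2, -6.13
-32.3, -2.3, 7.7, -6.13
-31.3, -2.3, 11.1, -6.13
-29.9, -2.3, 14.4, -6.13
-28.2, -2.3, 17.5, -6.13
-26.2, -2.3, 20.4, -6.13
-23.9, -2.3, 23.1, -6.13
-21.3, -2.3, 25.5, -6.13
-18.4, -2.3, 27.6, -6.13
-15.4, -2.3, 29.5, -6.13
-12.1, -2.3, 30.9, -6.13
-8.8, -2.3, 32.0, -6.13
-5.3, -2.3, 32.8, -6.13
-1.8, -2.3, 33.2, -6.13
```

View pics/g3.png

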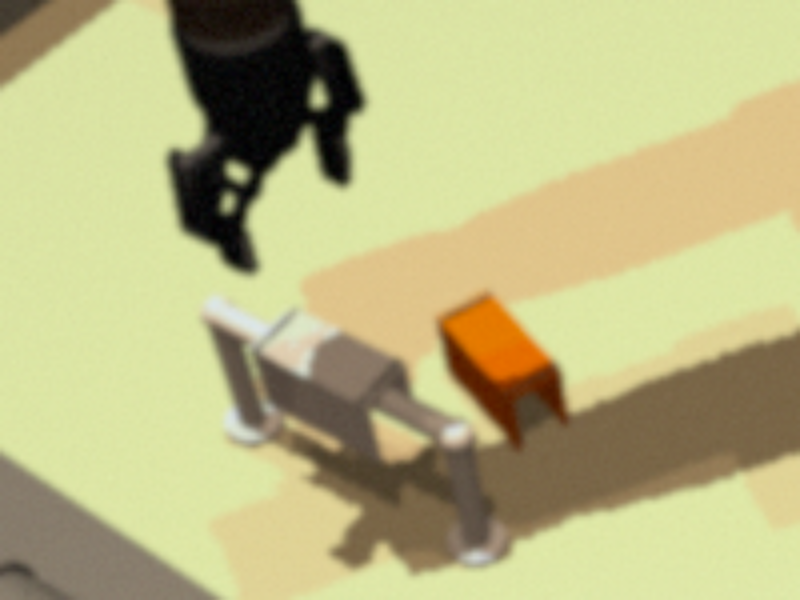

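The guard straddles the sleeve: roof level at 0.138 (expected 0.137), centre (0.4745,-0.259) against (0.473,-0.260). Next, the dial.

Emit:
{"api": "play_rows", "payload": {"moves": [-16, -2, 0, -3, -33, -2, 2, -6, -33, -2, 6, -6, -32, -2, 9, -6, -31, -2, 12, -6]}}

```text
time: 9.3
eef_pos: [0.4645, -0.1109, 0.2555]
orientation: [0.615, -0.351, 0.349, -0.615]
contact_force: [0.6, 0.5, -0.5]
grip_width: 1.001
```

Emit:
{"api": "play_rows", "payload": {"moves": [-29, -2, 16, -6, -27, -2, 19, -6, -25, -2, 22, -6, -22, -2, 25, -6, -20, -2, 27, -6]}}

```text
time: 9.8
eef_pos: [0.4618, 0.0552, 0.2656]
orientation: [0.684, -0.179, 0.178, -0.684]
contact_force: [-0.5, -0.9, 0.0]
grip_width: 0.999
```

Emit:
{"api": "play_rows", "payload": {"moves": [-17, -3, 29, -6, -14, -3, 30, -6, -11, -3, 31, -6, -7, -3, 32, -6, -4, -3, 33, -6]}}

```text
time: 10.3
eef_pos: [0.4582, 0.2205, 0.2806]
orientation: [0.707, 0.004, -0.005, -0.707]
contact_force: [-0.6, -0.7, -0.3]
grip_width: 0.998
```

```bash
python3 - <<'E'
from h import *
plan([.453,.2367,.25],95.3,5)
E
```

```text
from [0.4582 0.2205 0.2806] yaw 90.75 t 10.3 F [-0.6 -0.7 -0.3] w 0.998
-1.0, 6.1, 3.3, -0.91
-0.9, 6.1, 3.3, -0.91
-0.9, 6.1, 3.3, -0.91
-0.8, 6.1, 3.3, -0.91
-0.8, 6.1, 3.3, -0.91
```

Emit:
{"api": "play_rows", "payload": {"moves": [-1, 6, 3.3, -0.9, -1, 6, 3.3, -0.9, -1, 6, 3.3, -0.9, -1, 6, 3.3, -0.9, -1, 6, 3.3, -0.9]}}

```text
time: 10.8
eef_pos: [0.4538, 0.2344, 0.2506]
orientation: [0.707, 0.03, -0.03, -0.706]
contact_force: [0.5, 0.1, 0.1]
grip_width: 1.001
```

Emit:
{"api": "play_rows", "payload": {"moves": [0, 20, 0, 0, 0, 20, 0, 0, 0, 20, 0, 0, 0, 12, 0, 0, 0, 6, 0, 0]}}

```text
time: 11.3
eef_pos: [0.4534, 0.2344, 0.172]
orientation: [0.707, 0.029, -0.03, -0.706]
contact_force: [0.6, -0.5, -0.2]
grip_width: 1.004
```

```bash
python3 - <<'E'
from h import *
plan([.453,.2367,.171],95.3,1)
E
```

```text
from [0.4534 0.2344 0.172 ] yaw 94.83 t 11.3 F [ 0.6 -0.5 -0.2] w 1.004
-0.2, 1.0, 2.4, -0.47
```

Emit:
{"api": "play_rows", "payload": {"moves": [0, 0, 2.4, -0.4, 0, 0, 0, 0, 0, 0, 0, 0, 0, 0, 0, 0, 0, 0, 0, 0]}}

```text
time: 11.8
eef_pos: [0.4542, 0.2377, 0.1739]
orientation: [-0.706, -0.033, 0.032, 0.707]
contact_force: [-0.1, -0.1, 0.0]
grip_width: 1.002
```

Emit:
{"api": "play_rows", "payload": {"moves": [0, 0, 0, 0, 0, 0, 0, 0, 0, 0, 0, 0, 0, 0, 0, 0, 0, 0, 0, 0], "claw": -1}}

```text
time: 12.3
eef_pos: [0.4539, 0.2369, 0.1734]
orientation: [0.707, 0.032, -0.032, -0.706]
contact_force: [-2.0, -5.9, 15.9]
grip_width: 0.149
```

Emit:
{"api": "play_rows", "payload": {"moves": [0, 0, 0, 0, 0, 0, 0, 0, 0, 0, 0, 0, 0, 0, 0, 0, 0, 0, 0, 0]}}

```text
time: 12.8
eef_pos: [0.4539, 0.2369, 0.1735]
orientation: [0.707, 0.032, -0.032, -0.706]
contact_force: [-0.6, -5.8, 5.3]
grip_width: 0.151
```

```bash
python3 - <<'E'
from h import *
plan([.453,.2367,.171],95.3,1)
print(st()[0]['wrist_torque'])
E
```

```text
from [0.4539 0.2369 0.1735] yaw 95.23 t 12.8 F [-0.6 -5.8  5.3] w 0.151
-0.9, 2.5, -0.1, -0.07
[-1.04675081  0.1032283  -0.10866397]
```

The bar is gripped (13 mm opening, yaw matches). Turning clockwise.

Emit:
{"api": "play_rows", "payload": {"moves": [0, 0, 0, 3, 0, 0, 0, 5, 0, 0, 0, 5, 0, 0, 0, 5, 0, 0, 0, 5]}}

```text
time: 13.3
eef_pos: [0.4539, 0.2366, 0.1735]
orientation: [0.699, -0.11, 0.111, -0.698]
contact_force: [-1.1, -6.9, 4.7]
grip_width: 0.147
```

Emit:
{"api": "play_rows", "payload": {"moves": [0, 0, 0, 5, 0, 0, 0, 5, 0, 0, 0, 5, 0, 0, 0, 5, 0, 0, 0, 5]}}

```text
time: 13.8
eef_pos: [0.4537, 0.2363, 0.1735]
orientation: [0.659, -0.258, 0.259, -0.657]
contact_force: [-1.0, -8.3, 5.2]
grip_width: 0.149
```

Emit:
{"api": "play_rows", "payload": {"moves": [0, 0, 0, 5, 0, 0, 0, 5, 0, 0, 0, 4, 0, 0, 0, 4, 0, 0, 0, 2]}}

```text
time: 14.3
eef_pos: [0.4535, 0.236, 0.1735]
orientation: [0.604, -0.368, 0.369, -0.602]
contact_force: [-1.6, -8.5, 5.9]
grip_width: 0.151
```

```bash
python3 - <<'E'
from h import *
o,m=st();print('turned',95.23-np.degrees(np.arctan2(m[1,2],m[0,2])),o['wrist_torque'])
plan([.4539,.2369,.171],95.3,1)
f,P,c=snap('scene','d.png')
cv2.imwrite('pics/d1.png',cv2.resize(cv2.convertScaleAbs(f[170:290,310:430],alpha=1.8),(600,600),interpolation=2))
f,P,c=snap('top','dt.png')
E
```

```text
turned 68.08924897688098 [-1.58967217  0.28205599  0.1361275 ]
from [0.4535 0.236  0.1735] yaw 27.14 t 14.3 F [-1.6 -8.5  5.9] w 0.151
-0.6, 2.5, 0.7, -68.16
```

View pics/d1.png

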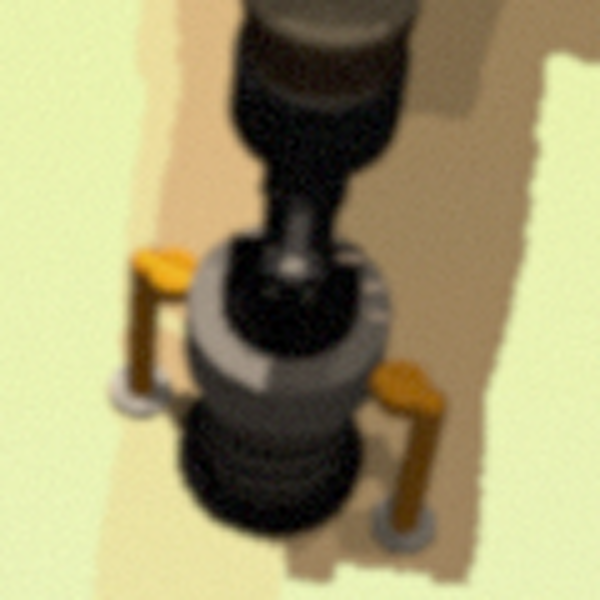

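The bar is hidden by the gripper, and the marks are visible at (350,255)–(375,310) in the crop. I'll step on and watch the torque.

Emit:
{"api": "play_rows", "payload": {"moves": [0, 0, 0, 1, 0, 0, 0, 0.5, 0, 0, 0, 0, 0, 0, 0, 0, 0, 0, 0, 0]}}

```text
time: 14.9
eef_pos: [0.4535, 0.236, 0.1735]
orientation: [0.6, -0.375, 0.376, -0.598]
contact_force: [-1.6, -7.7, 5.0]
grip_width: 0.146
```

```bash
cat > q.py <<'E'
from h import *
o,m=st();print('turned',95.23-np.degrees(np.arctan2(m[1,2],m[0,2])),o['wrist_torque'],o['contact_force'])
E
python3 q.py
```

```text
turned 69.46700128771586 [-1.59135364  0.33459613  0.1325371 ] [-1.58371238 -7.71397826  4.9864583 ]
```

Emit:
{"api": "play_rows", "payload": {"moves": [0, 0, 0, 1, 0, 0, 0, 0.5, 0, 0, 0, 0, 0, 0, 0, 0, 0, 0, 0, 0]}}

```text
time: 15.4
eef_pos: [0.4534, 0.236, 0.1735]
orientation: [0.595, -0.383, 0.384, -0.593]
contact_force: [-1.5, -8.0, 6.4]
grip_width: 0.149
```

```bash
python3 q.py
```

```text
turned 70.9602945163938 [-1.53503826  0.28278977  0.21588774] [-1.52533976 -7.96879667  6.39227361]
```

```bash
python3 - <<'E'
from h import *
ax=np.array([.4535,.2366])
for n in('scene','top'):
    f,P,c=snap(n);q=P.reshape(-1,3);d=q[:,:2]-ax;rr=np.hypot(*d.T)
    for lo,hi in((.172,.186),(.186,.199)):
        k=(q[:,2]>lo)&(q[:,2]<hi)&(rr>.016)&(rr<.036)
        a=np.degrees(np.arctan2(d[k,1],d[k,0]))
        print(n,lo,k.sum(),np.percentile(a,[5,25,50,75,95]).round(1) if k.sum()>3 else '', cv2.minAreaRect((d[k]*1e3).astype(np.float32)) if k.sum()>3 else '')
    if n=='scene': cv2.imwrite('pics/d2.png',cv2.resize(cv2.convertScaleAbs(f[205:255,340:400],alpha=4,beta=10),(720,600),interpolation=2))
E
```

```text
scene 0.172 55 [-53.1 -45.9  35.4  96.5 104.8] ((16.715152740478516, 9.604190826416016), (30.029539108276367, 62.4564323425293), 25.859708786010742)
scene 0.186 102 [-79.3 -53.5  33.  102.2 124. ] ((5.428018093109131, 3.2851295471191406), (30.555160522460938, 64.09098052978516), 22.78240203857422)
top 0.172 0  
top 0.186 0
```

View pics/d2.png

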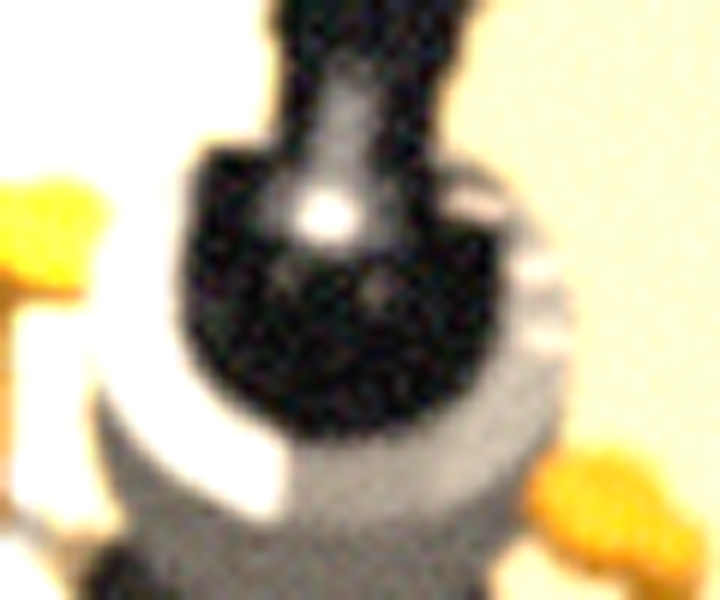

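Emit:
{"api": "play_rows", "payload": {"moves": [0, 0, 0, 0.7, 0, 0, 0, 0, 0, 0, 0, 0, 0, 0, 0, 0, 0, 0, 0, 0]}}

```text
time: 16.0
eef_pos: [0.4534, 0.236, 0.1735]
orientation: [0.593, -0.387, 0.388, -0.591]
contact_force: [-1.1, -7.0, 6.3]
grip_width: 0.151
```

```bash
python3 q.py
```

```text
turned 71.66099455264947 [-1.54142146  0.24755389  0.25374578] [-1.14091598 -6.96809969  6.27679629]
```

```bash
python3 - <<'E'
from h import *
f,P,c=snap('top')
q=P.reshape(-1,3);k=(np.abs(q[:,0]-.473)<.05)&(np.abs(q[:,1]+.26)<.07)&(q[:,2]>.1345)&(q[:,2]<.15);q=q[k]
print('roof',len(q),q.mean(0).round(4),cv2.minAreaRect((q[:,:2]*1e3).astype(np.float32)))
exec(open('q.py').read().split('\n',1)[1])
r.finish_job()
E
```

```text
roof 864 [ 0.473  -0.2603  0.1372] ((473.161376953125, -260.6252136230469), (45.92792510986328, 101.23104095458984), 4.131961822509766)
turned 71.66031867365292 [-1.56448658  0.31505267  0.22448634] [-2.14637807 -7.4191605   5.69538799]
the job is handed in; nothing more can be done
```

I draped the guard over the sleeve and let go of it, then turned the dial clockwise. I handed the job in at about 16 s with the fingers still holding the dial at the third click.

- **Guard:** the last check puts its roof at z = 0.137 m, which is the height expected for a guard hanging on the sleeve. Its centre is at (0.473, -0.260), matching the sleeve. The roof was level when I measured it just after letting go.
- **Dial:** the gripper has turned 71.7°, where the third click is at 68.8° and the stop at about 72.2°. The twisting moment at the wrist rose from 0.13 to 0.22–0.25 N m between 69.5° and 71.7°, which fits being just past the third click, near the stop.
- **Less certain:** I could not see the pointer because the gripper hides it, so the dial angle is inferred from the gripper's turn and the torque. A rough depth fit of the bar gave about 72°. The wrist moment also had an offset of about -0.1 N m before turning, so its absolute value is only approximate.
- **Shelf and orange guard:** I did not touch the things on the shelf or the orange look-alike.

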